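# Clamp the wide pump head and start it

## Robot

A 7-joint arm with a two-finger parallel gripper is mounted at the origin on the work surface. World frame = base frame: x ahead of the robot, y to its left, z up, the work surface at z = 0. Lengths are in m, angles in rad, forces in N, time in s.
With the tool pointing down it reaches from about 0.425 to 0.825 m from the base axis. Payload 3.6 kg.
Tool frame: the origin (TCP) lies between the finger pads; the fingertips stand 17 mm ahead of it and the grasp point (between the pads) lies 2 mm behind it; z points along the fingers, y is the line along which they close (so a half turn about z gives the same grasp; the last joint's range is limited). The gripper opens to 85 mm and grips with 20 to 120 N. Pads are 22 mm wide; open, the fingers measure 114 mm over their backs; the gripper's body (76 mm by 85 mm) begins 54 mm behind the grasp point. The pads swing forward as they close: fully open they stand 13 mm farther back than shut.
Start: joints at [1.141, 0.615, -0.013, 1.423, 0.008, 1.103, -0.04], TCP at [0.255, -0.598, 0.248] pointing down, gripper open.
Joint ranges: [-3.12, 3.12], [-0.3, 2.06], [-1.34, 1.32], [0.26, 2.42], [-1.36, 4.5], [0.01, 1.98], [-2.84, 2.84]. Speed limits (rad/s): [2.79, 2.79, 3.14, 3.14, 3.14, 3.14, 3.14].

## Interface

Orientations are given as a rotation vector (axis times angle).
In Python, from workcell import telemetry, cams, workorder gives the robot as it stands.
- The arm moves only by the tool drive_tool, never from a script. Its argument "deltas" is a list that holds one entry, the list of rows, each a list of 6 numbers: the shift along the tool's x, y, z in units of 60 mm (1.0 is 60 mm), then the turn, a rotation vector about the tool's x, y, z in units of 8 degrees (1.0 is 8 degrees). In form: [[[dx, dy, dz, rx, ry, rz], ...]]. A call has 1 to 5 rows; each row is the pose to reach, as a shift and turn from the pose commanded when the call began, along the tool's axes at that moment; what a row does not reach only later rows make up. A row lasts 1/8 s, in which the tool goes at most 62.5 mm and 10.7 degrees, less where a joint would pass 70% of its speed; a pose out of reach is approached as far as the arm can. A call with a gripper value outside its range is refused whole. "gripper" is the opening, from 0 (shut) to 1 (fully open), set as the call begins (left out, the last holds). The fingers move at their own pace and stop on an object; "grip_force" is the grip in N (left out, the last holds). Time passes only in rows, so rows that repeat a pose let the fingers close. It gives the time, the measured TCP pose, the force, the opening and the grip force at its end, in the units of the state.
- telemetry.read_state(): the state, without advancing time (a new reading comes with each control period).
- cams.grab_frame(name): name is "scene" or "top"; returns a dict with "frame" (384x512x3 uint8, red, green, blue), "fx", "fy", "cx", "cy" (pixels), "R" (3x3) and "t" (3): a world point X has camera coordinates R X + t. Camera axes: x right, y down, z forward; pixel columns grow to the right and rows downward; lengths in m; the calibration is good to about 2 mm. A picture is of the moment at which its call begins. There is no depth.
- workorder.close_job(): hands the job in; it is judged then, once.
The state is a dict: "clock": time; "joint_positions": joint angles; "qvel": joint speeds; "joint_torque": joint torques, N m; "eef_pos": TCP position; "tool_rot": TCP orientation; "wrist_force": force on the tool from outside, world axes, zero at the start; "ft_torque": the same for the moment, N m; "finger_gap": finger opening in m; "grip_force": force on a finger pad.
Only numpy, scipy, OpenCV 4.12 (cv2) and the standard library are available. Lean on these libraries where they do the work, as an engineer would, in place of code of your own. Each camera call takes 0.05 s, during which the arm holds its last target. There are 200 camera calls.

## Task

On the seawater bench stand two peristaltic pumps, both with their clamp levers raised. On the one with the wide head, lower the clamp lever all the way down, and only then press its start button fully in and let go. Do not touch the pump with the narrow head.

Things in the scene. Friction and masses are not known exactly. Their poses are not given: they have to be found in the camera images.
- wide_lever (a joint): Clamp lever of the wide-headed pump: aluminium frame on the grey head (100 mm wide, 93 high), hinged at its rear, black crossbar at its front end. Rad: 0 = lowered level against its stop, grows as the bar rises; starts 0.6 to 1.0, at most 1.2. Hinge axis level, 100 mm above the table. Friction-held (0.12 N m, 1.5 to 3 N at the bar): stays where left, no latch.
- wide_lever_bar (a point): Centre of that lever's black crossbar: round, 16 mm thick, 94 mm long, level along y; can be pushed down from above. Moves on a circle of radius 88 mm about the hinge; lowered, it is 102 mm above the table, just in front of the head. Frame turns with the lever: at value 0, x points to the pump's rear, z up.
- wide_start_top (a point): Centre of the top of the wide-headed pump's start button: round, grey, 28 mm across, in a black housing mid-top of the white drive (150 mm wide, 100 high), between a black dial and a dark display, 85 mm behind the hinge. Goes straight down 6 mm on a spring (fully in at 5 N), springs back. Axes: x to the pump's rear, away from the bar; y along the hinge; z up. Pump fixed.
- narrow_pump: The other pump, not to be touched: same drive, button and lever shape, but head 42 mm wide, crossbar 36 mm long. Origin on the table below its lever's hinge; x to its rear, z up. Drive 15 to 150 mm behind the origin, 150 wide, 100 high; its raised lever stands up to 190 mm above the table and reaches up to 96 mm in front. Fixed.

How it is judged:
On the way, in this order (a step that is already met when the one before it is completed fails the run):
1. the wide pump's clamp lever is fully lowered (value of joint wide_lever below 0.17 rad), for 0.2 s.
2. the wide pump's start button is pressed in (distance of wide_start_top from where it was at the start of the episode above 0.0035 m and value of joint wide_lever below 0.17 rad), for 0.05 s.
At the end, for the whole second after the job is handed in: the wide pump's clamp lever is lowered to within 0.17 rad (10 degrees) of its stop, and its start button, having been pressed at least 3.5 mm after the lever was lowered, is out again to within 2 mm (value of joint wide_lever below 0.17 rad and distance of wide_start_top from where it was at the start of the episode below 0.002 m); the robot touches nothing.
It fails at once if the narrow-headed pump is touched (over 1 N) (contact force between narrow_pump and the fingers above 1 N or contact force between narrow_pump and the arm above 1 N).
It fails at once if the start button is pressed while the clamp lever is still up (distance of wide_start_top from where it was at the start of the episode above 0.0035 m and value of joint wide_lever above 0.3 rad).
It also fails if it takes over 35 s, if anything falls off the work surface, if the arm or the gripper's body presses on something with over 40 N, if the wrist force passes 120 N, or if a joint passes its speed limit or range.

## Working session

There is one attempt and no reset: what is moved stays moved. The work goes in short steps, Python scripts to look and compute and a tool call to move; the robot and the scene stay as the last step left them, time stands still between calls to the robot, and variables do not carry over. Pictures are saved under pics/ and viewed, at most 10 in all, crops included, and the job is handed in when it is done.

Besides the shell and the picture viewer there is one more tool, called after "Call:" as a command line: name --argument value ..., lists and objects as JSON in quotes. drive_tool: Moves the arm, as the interface text tells. Its arguments: {"type":"object","properties":{"deltas":{"type":"array"},"gripper":{"type":"number"},"grip_force":{"type":"number"}},"required":["deltas"]}

```bash
mkdir -p pics
python3 - <<'E'
from workcell import telemetry, cams
import cv2,numpy as np,pickle
s=telemetry.read_state(); print(s["clock"],s["eef_pos"],s["tool_rot"],s["wrist_force"])
d={n:cams.grab_frame(n) for n in("scene","top")}
pickle.dump(d,open("f0.pkl","wb"))
for n in d:
    cv2.imwrite(f"pics/{n}0.png",d[n]["frame"][:,:,::-1]); print(n,d[n]["fx"],d[n]["cx"],d[n]["cy"],np.round(d[n]["R"],3).tolist(),np.round(d[n]["t"],3))
E
```

```text
0.0 [ 0.25452013 -0.59728839  0.24708586] [-3.07550794e+00 -6.28051818e-01  9.59940628e-04] [ 0.27539554 -1.17143672 -0.66582426]
scene 408.2949979719385 255.41671855070481 193.48710067959016 [[-0.127, 0.992, -0.001], [0.76, 0.096, -0.642], [-0.637, -0.082, -0.766]] [ 0.074 -0.35   1.304]
top 354.58203562813327 256.4652008623099 191.20345834560803 [[0.006, -1.0, -0.017], [-0.982, -0.003, -0.19], [0.19, 0.018, -0.982]] [-0.006  0.564  0.84 ]
```

View pics/scene0.png

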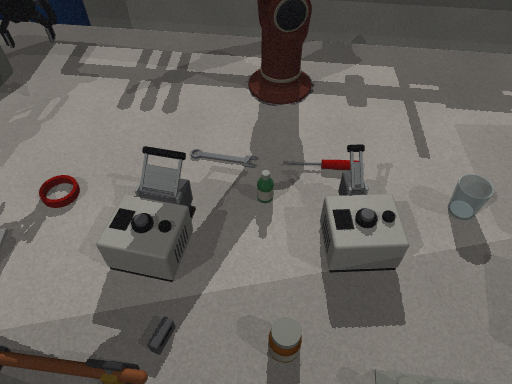

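View pics/top0.png

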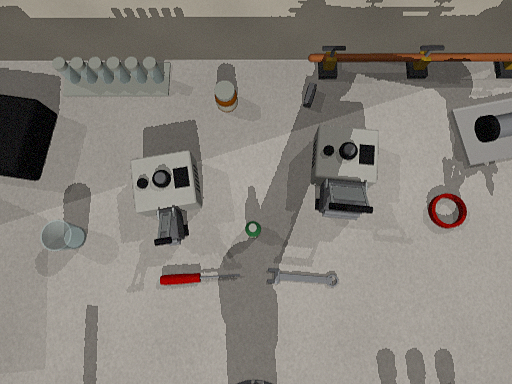

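The wide pump is the left one in the scene picture (bar about (145..185, 153), button about (143,222)). In the top picture it is on the right (bar about (318..371, 207), button about (348,150)). I'll enlarge both for pixel measurement.

Run:
```python
import cv2,numpy as np,pickle
d=pickle.load(open("f0.pkl","rb"))
a=d["scene"]["frame"][140:280,95:200]; b=d["top"]["frame"][120:225,305:385]
r=lambda i,f:cv2.resize(i,None,fx=f,fy=f,interpolation=cv2.INTER_CUBIC)
A=r(a,4);B=r(b,4); c=np.zeros((560,745,3),np.uint8); c[:A.shape[0],:A.shape[1]]=A; c[:B.shape[0],425:425+B.shape[1]]=B
cv2.imwrite("pics/crop0.png",np.clip(c.astype(float)*1.5,0,255).astype(np.uint8)[:,:,::-1])
```

```text
(no output)
```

View pics/crop0.png

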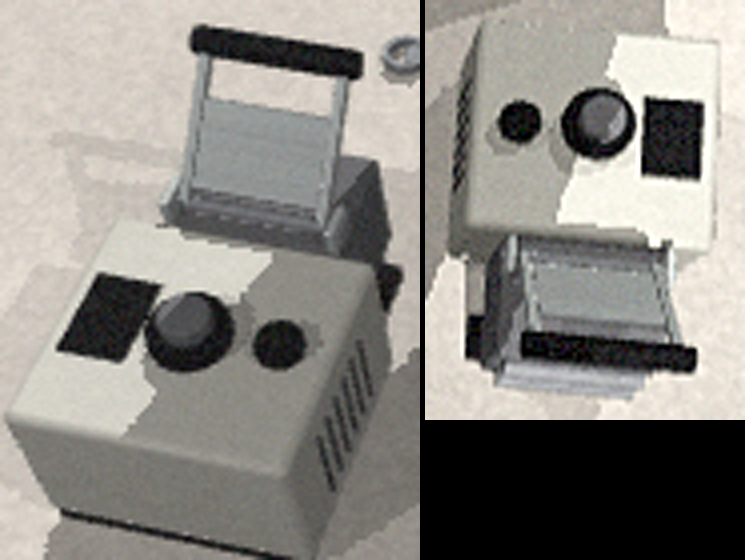

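The left half shows the scene view: bar from (144,150) to (184,156), grey cap near (141.5,220). The right half is the top view: bar from (330.5,206) to (371.5,209), cap near (349.7,149). Next I'll take these points with masks and triangulate.

```bash
cat > h.py <<'E'
import cv2,numpy as np
def tri(ca,pa,cb,pb):
    K=lambda c:np.array([[c["fx"],0,c["cx"]],[0,c["fy"],c["cy"]],[0,0,1]])
    P=lambda c:K(c)@np.hstack([np.array(c["R"]),np.array(c["t"]).reshape(3,1)])
    X=cv2.triangulatePoints(P(ca),P(cb),np.array(pa,float).reshape(2,1),np.array(pb,float).reshape(2,1)); X=(X[:3]/X[3]).ravel()
    e=[]
    for c,p in((ca,pa),(cb,pb)):
        q=P(c)@np.r_[X,1]; e.append(np.linalg.norm(q[:2]/q[2]-p))
    return X,np.round(e,1)
def bar(c,x0,y0,x1,y1,th=35):
    "centre, two ends of the largest dark blob in the box"
    g=(c["frame"][y0:y1,x0:x1].max(2)<th).astype(np.uint8)
    n,l,s,_=cv2.connectedComponentsWithStats(g); k=1+s[1:,4].argmax()
    (cx,cy),(w,h),a=cv2.minAreaRect(np.argwhere(l==k)[:,::-1].astype(np.float32))
    if w<h: w,h,a=h,w,a+90
    u=np.array([np.cos(np.radians(a)),np.sin(np.radians(a))]); u*=np.sign(u[0])
    m=np.array([cx+x0,cy+y0]); return m,m-u*(w-h)/2,m+u*(w-h)/2,(w,h,s[k,4])
E
python3 - <<'E'
from h import *
import pickle
d=pickle.load(open("f0.pkl","rb")); S,T=d["scene"],d["top"]
bs=bar(S,138,143,190,163); bt=bar(T,325,200,376,216); print(bs,bt)
P=[tri(S,bs[i],T,bt[i]) for i in range(3)]
for p in P: print(np.round(p[0],4),p[1])
print("len",np.linalg.norm(P[1][0]-P[2][0]))
cap=[]
for c,(x0,y0,x1,y1) in((S,(128,208,157,236)),(T,(340,138,366,162))):
    f=c["frame"][y0:y1,x0:x1]; dark=(f.max(2)<35).astype(np.uint8)
    n,l,s,_=cv2.connectedComponentsWithStats(dark); k=1+s[1:,4].argmax()
    cnt=np.argwhere(l==k)[:,::-1]; hull=cv2.convexHull(cnt.astype(np.int32))
    m=np.zeros(dark.shape,np.uint8); cv2.fillConvexPoly(m,hull,1); m[dark>0]=0
    m=cv2.erode(m,np.ones((1,1),np.uint8)); n,l,s,ce=cv2.connectedComponentsWithStats(m); j=1+s[1:,4].argmax()
    print("hull c",hull.mean(0),"cap",s[j],ce[j]+[x0,y0]); cap.append(ce[j]+[x0,y0])
    M=cv2.moments(hull); print(M["m10"]/M["m00"]+x0,M["m01"]/M["m00"]+y0)
print("btn",tri(S,cap[0],T,cap[1]))
E
```

```text
(array([163.56756592, 152.59459305]), array([146.05405256, 149.67567415]), array([181.08107928, 155.51351195]), (42.08613967895508, 6.575958728790283, np.int32(281))) (array([350.38865852, 207.65051556]), array([332.07628752, 205.8783506 ]), array([368.70102952, 209.42268051]), (43.47431945800781, 6.6784772872924805, np.int32(279)))
[ 0.507  -0.2096  0.1604] [0.4 0.5]
[ 0.5218 -0.2068  0.182 ] [14.7 19.7]
[ 0.4995 -0.2075  0.1557] [16.1 20.2]
len 0.03450194472728249
hull c [[13.14285714 14.64285714]] cap [  4   3  16  16 187] [139.74331551 218.37967914]
139.56860371267152 221.12510088781275
hull c [[ 8.06666667 12.13333333]] cap [  4   5  12  13 112] [349.38392857 149.00892857]
347.91517857142856 150.36979166666666
btn (array([ 0.6542094 , -0.224492  ,  0.11844689]), array([0.1, 0.2]))
```

Run:
```python
from h import *
import pickle
d=pickle.load(open("f0.pkl","rb")); S,T=d["scene"],d["top"]
bs=bar(S,138,143,190,163); bt=bar(T,325,200,376,216)
P=[tri(S,bs[1],T,bt[2])[0],tri(S,bs[2],T,bt[1])[0]]
u=P[1]-P[0]; print(np.round(P,4),np.linalg.norm(u)); c=(P[0]+P[1])/2
yaw=np.arctan2(-u[0],u[1]); print("yaw deg",np.degrees(yaw))
X=np.array([np.cos(yaw),np.sin(yaw)]); Y=np.array([-X[1],X[0]])
for ps,pt in(((139.7,218.4),(349.4,149.0)),((141.3,220.3),(349.6,149))):
    b,e=tri(S,ps,T,pt); hinge=b[:2]-.085*X
    r=c[:2]-hinge; print("btn",b,e,"hinge",hinge,"bar rel hinge fwd,lat",r@X,r@Y,"z",c[2]-.1,"radius",np.hypot(r@X,c[2]-.1),"ang",np.arctan2(c[2]-.1,-r@X),"bar down",hinge-.088*X)
from scipy.spatial.transform import Rotation as R
from workcell import telemetry
s=telemetry.read_state(); print(R.from_rotvec(s["tool_rot"]).as_matrix().round(3),s["finger_gap"])
```

```text
[[ 0.5032 -0.2492  0.1607]
 [ 0.5108 -0.17    0.1603]] 0.07958946793591265
yaw deg -5.492740679245121
btn [ 0.65424735 -0.22456018  0.11841403] [0.1 0.1] hinge [ 0.56963764 -0.21642401] bar rel hinge fwd,lat -0.06299417504271052 0.0007625371982456663 z 0.06046646562223343 radius 0.08731815134412999 ang 0.7649272156528995 bar down [ 0.4820417  -0.20800068]
btn [ 0.65514854 -0.22385213  0.11382028] [1.  1.1] hinge [ 0.57053883 -0.21571596] bar rel hinge fwd,lat -0.06382345493453213 -2.8527006261853022e-05 z 0.06046646562223343 radius 0.08791829652936294 ang 0.7583953835966665 bar down [ 0.4829429  -0.20729263]
[[ 0.92   0.392 -0.001]
 [ 0.392 -0.92   0.002]
 [-0.    -0.002 -1.   ]] 0.08545506892538436
```

Everything agrees with the text: the bar is at (0.507,-0.210,0.160), radius 87 mm, lever about 0.76 rad, and the button is at (0.654,-0.224,0.117). I'll move above the bar with the gripper shut.

Call:
drive_tool --deltas '[[[0.6, -0.4, 0, 0, 0, 0], [1.3, -0.85, 0, 0, 0, 0], [1.95, -1.3, 0, 0, 0, 0], [2.6, -1.7, 0, 0, 0, 0], [3.2, -2.15, 0, 0, 0, 0]]]' --gripper 0

```text
clock: 0.72
eef_pos: [0.3817, -0.4024, 0.2479]
tool_rot: [-3.077, -0.629, 0.0]
wrist_force: [-0.4, 0.3, -0.1]
finger_gap: -0.0001
grip_force: 0.0
```

Call:
drive_tool --deltas '[[[0.65, -0.45, 0, 0, 0, 0], [1.3, -0.85, 0, 0, 0, 0], [2.0, -1.3, 0, 0, 0, 0], [2.7, -1.8, 0, 0, 0, 0], [3.1, -2.1, 0, 0, 0, 0]]]'

```text
clock: 1.35
eef_pos: [0.5038, -0.2117, 0.2479]
tool_rot: [-3.075, -0.635, -0.0]
wrist_force: [0.3, -0.0, -0.6]
finger_gap: 0.0002
grip_force: 0.0
```

Call:
drive_tool --deltas '[[[0, 0, 0, 0, 0, 0], [0, 0, 0, 0, 0, 0]]]'

```text
clock: 1.6
eef_pos: [0.5017, -0.2164, 0.248]
tool_rot: [3.078, 0.626, -0.002]
wrist_force: [-0.3, -0.3, -0.4]
finger_gap: -0.0
grip_force: 0.0
```

Call:
drive_tool --deltas '[[[0, 0, 0.4, 0, 0, 0], [0, 0, 0.8, 0, 0, 0], [0, 0, 0.9, 0, 0, 0], [0, 0, 0.9, 0, 0, 0]]]'

```text
clock: 2.1
eef_pos: [0.5021, -0.2163, 0.1944]
tool_rot: [3.078, 0.626, -0.001]
wrist_force: [0.1, 0.2, 0.4]
finger_gap: -0.0002
grip_force: 0.0
```

Call:
drive_tool --deltas '[[[0, 0, 0.15, 0, 0, 0], [0, 0, 0.25, 0, 0, 0], [-0.05, -0.05, 0.4, 0, 0, 0], [-0.1, -0.1, 0.55, 0, 0, 0], [-0.1, -0.1, 0.55, 0, 0, 0]]]'

```text
clock: 2.72
eef_pos: [0.4945, -0.2115, 0.1606]
tool_rot: [-3.077, -0.629, 0.001]
wrist_force: [0.2, -0.3, 0.2]
finger_gap: -0.0001
grip_force: 0.0
```

Run:
```python
from workcell import cams
import cv2,pickle
S=cams.grab_frame("scene"); pickle.dump(S,open("s1.pkl","wb"))
cv2.imwrite("pics/s1.png",cv2.convertScaleAbs(cv2.resize(S["frame"][100:260,80:260],None,fx=3.5,fy=3.5,interpolation=cv2.INTER_CUBIC),alpha=1.5)[:,:,::-1])
```

```text
(no output)
```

View pics/s1.png

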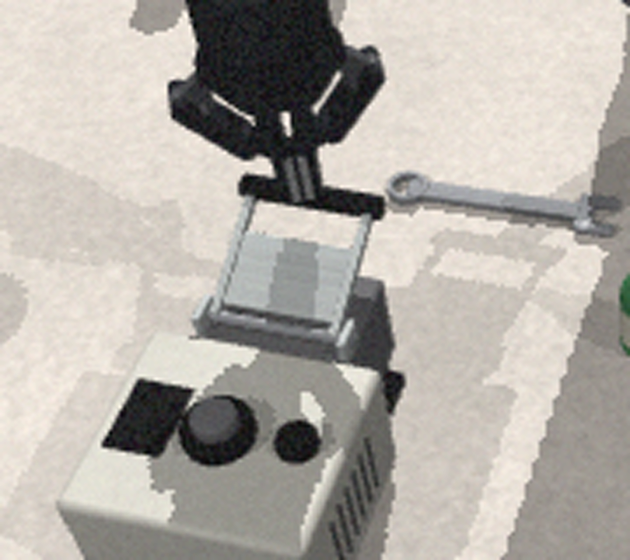

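The bar has come down with the fingertips on its middle: its ends are now about (149,153) and (189,159), lower than before. I'll keep pushing down.

Call:
drive_tool --deltas '[[[0, 0, 0.15, 0, 0, 0], [-0.05, -0.05, 0.3, 0, 0, 0], [-0.1, -0.05, 0.4, 0, 0, 0], [-0.1, -0.05, 0.5, 0, 0, 0], [-0.1, -0.05, 0.5, 0, 0, 0]]]'

```text
clock: 3.4
eef_pos: [0.4876, -0.2115, 0.1306]
tool_rot: [-3.077, -0.628, 0.002]
wrist_force: [-0.2, 0.2, -0.1]
finger_gap: 0.0001
grip_force: 0.0
```

Call:
drive_tool --deltas '[[[0, 0, 0.05, 0, 0, 0], [0, 0, 0.05, 0, 0, 0]]]'

```text
clock: 3.65
eef_pos: [0.4881, -0.2116, 0.1282]
tool_rot: [3.078, 0.628, 0.0]
wrist_force: [-0.2, 0.3, 0.1]
finger_gap: -0.0
grip_force: 0.0
```

Call:
drive_tool --deltas '[[[0, 0, 0.03, 0, 0, 0], [0, 0, 0.06, 0, 0, 0]]]'

```text
clock: 3.9
eef_pos: [0.4882, -0.2117, 0.1263]
tool_rot: [3.078, 0.628, 0.001]
wrist_force: [-4.4, 1.6, 18.4]
finger_gap: 0.0001
grip_force: 9.1
```

Call:
drive_tool --deltas '[[[0, 0, 0.03, 0, 0, 0], [0, 0, 0.03, 0, 0, 0]]]'

```text
clock: 4.15
eef_pos: [0.4882, -0.2118, 0.1261]
tool_rot: [3.077, 0.628, 0.002]
wrist_force: [-5.2, 1.9, 21.0]
finger_gap: -0.0002
grip_force: 10.5
```

The stop is reached (21 N with the tip at z = 0.109, as expected). I'll lift straight up and move to above the button.

Call:
drive_tool --deltas '[[[0, 0, 0, 0, 0, 0], [0, 0, -0.3, 0, 0, 0], [0, 0, -0.8, 0, 0, 0], [0, 0, -1.0, 0, 0, 0], [0, 0, -1.0, 0, 0, 0]]]'

```text
clock: 4.78
eef_pos: [0.4884, -0.2117, 0.1834]
tool_rot: [3.077, 0.628, 0.002]
wrist_force: [-0.6, -0.3, -0.0]
finger_gap: 0.0001
grip_force: 0.0
```

Run:
```python
from workcell import cams,telemetry
import cv2,pickle,numpy as np
from scipy.spatial.transform import Rotation as R
S=cams.grab_frame("scene"); 
cv2.imwrite("pics/s2.png",cv2.convertScaleAbs(cv2.resize(S["frame"][100:260,80:260],None,fx=3.5,fy=3.5,interpolation=cv2.INTER_CUBIC),alpha=1.5)[:,:,::-1])
s=telemetry.read_state(); M=R.from_rotvec(s["tool_rot"]).as_matrix()
print(s["eef_pos"],M.T@(np.array([.654,-.224,.17])-s["eef_pos"])/.06)
```

```text
[ 0.48773697 -0.2114796   0.18249233] [2.46750409 1.27837923 0.2068451 ]
```

View pics/s2.png

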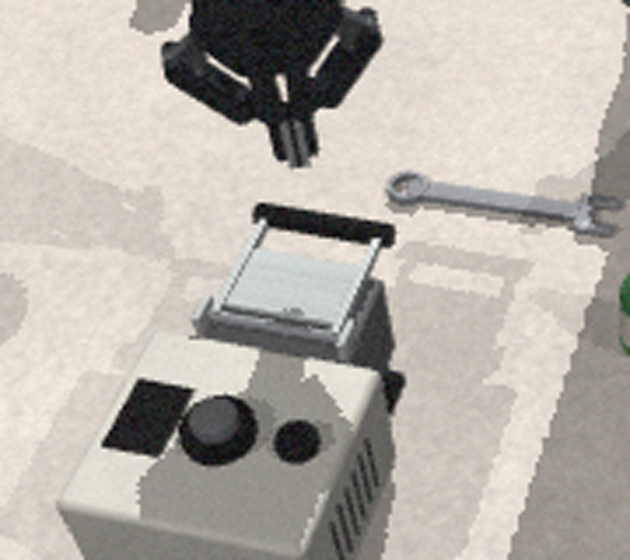

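The lever now lies level, with its bar at crop (258..392, 225), and the tool is clear of it. I'll move above the button.

Call:
drive_tool --deltas '[[[0.5, 0.25, 0, 0, 0, 0], [1.1, 0.6, 0, 0, 0, 0], [1.8, 0.95, 0, 0, 0, 0], [2.45, 1.3, 0, 0, 0, 0], [2.45, 1.3, 0, 0, 0, 0]]]'

```text
clock: 5.45
eef_pos: [0.6556, -0.2243, 0.1798]
tool_rot: [-3.075, -0.631, 0.002]
wrist_force: [0.3, -0.2, 0.1]
finger_gap: -0.0002
grip_force: 0.0
```

Call:
drive_tool --deltas '[[[0, 0, 0.25, 0, 0, 0], [0, 0, 0.5, 0, 0, 0], [0, 0, 0.5, 0, 0, 0]]]'

```text
clock: 5.82
eef_pos: [0.6515, -0.2255, 0.1505]
tool_rot: [-3.076, -0.627, 0.008]
wrist_force: [0.0, -1.1, 0.8]
finger_gap: 0.0001
grip_force: 0.0
```

Run:
```python
from workcell import cams,telemetry
import cv2,numpy as np
o=[]
for n,(x,y) in(("scene",(90,150)),("top",(300,100))):
    S=cams.grab_frame(n); o.append(cv2.resize(S["frame"][y:y+110,x:x+100],None,fx=3.9,fy=3.9,interpolation=cv2.INTER_CUBIC))
cv2.imwrite("pics/s3.png",cv2.convertScaleAbs(np.hstack(o),alpha=1.6)[:,:,::-1])
s=telemetry.read_state(); print(s["eef_pos"])
```

```text
[ 0.65324767 -0.2258984   0.15277555]
```

View pics/s3.png

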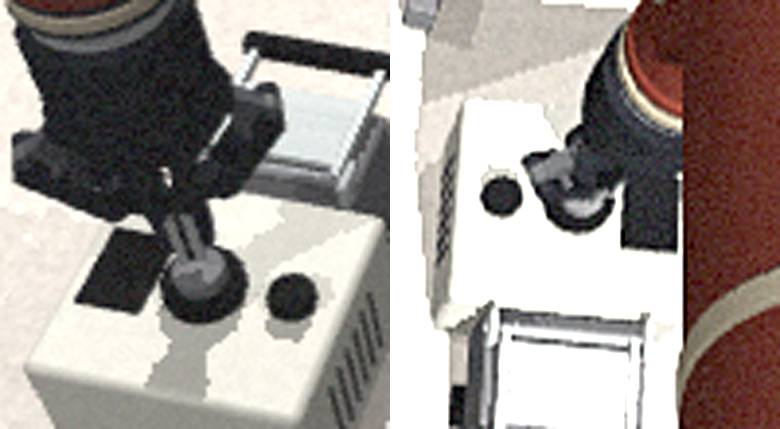

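The fingertips hang centred over the grey cap (left view about (197,270)), with the lever still down. I'll descend in small steps.

Call:
drive_tool --deltas '[[[0, 0, 0.1, 0, 0, 0], [0, 0, 0.2, 0, 0, 0], [0, 0, 0.2, 0, 0, 0]]]'

```text
clock: 6.3
eef_pos: [0.6533, -0.2256, 0.1402]
tool_rot: [-3.077, -0.628, 0.002]
wrist_force: [-0.2, -0.5, 0.2]
finger_gap: -0.0001
grip_force: 0.0
```

Call:
drive_tool --deltas '[[[0, 0, 0.04, 0, 0, 0], [0, 0, 0.08, 0, 0, 0], [0, 0, 0.08, 0, 0, 0]]]'

```text
clock: 6.68
eef_pos: [0.6541, -0.2258, 0.1366]
tool_rot: [3.078, 0.628, 0.001]
wrist_force: [-0.7, 0.0, 2.2]
finger_gap: 0.0001
grip_force: 1.4
```

Call:
drive_tool --deltas '[[[0, 0, 0.05, 0, 0, 0], [0, 0, 0.07, 0, 0, 0], [0, 0, 0.07, 0, 0, 0]]]'

```text
clock: 7.05
eef_pos: [0.6541, -0.2258, 0.1332]
tool_rot: [3.078, 0.628, 0.002]
wrist_force: [-1.8, -0.1, 7.3]
finger_gap: 0.0001
grip_force: 3.6
```

Call:
drive_tool --deltas '[[[0, 0, 0.03, 0, 0, 0], [0, 0, 0.03, 0, 0, 0]]]'

```text
clock: 7.3
eef_pos: [0.6541, -0.2258, 0.133]
tool_rot: [3.077, 0.628, 0.002]
wrist_force: [-4.4, 1.7, 12.8]
finger_gap: 0.0001
grip_force: 6.6
```

Call:
drive_tool --deltas '[[[0, 0, 0.04, 0, 0, 0], [0, 0, 0.04, 0, 0, 0]]]'

```text
clock: 7.55
eef_pos: [0.6542, -0.2258, 0.1329]
tool_rot: [3.077, 0.628, 0.003]
wrist_force: [-6.3, 3.1, 21.2]
finger_gap: 0.0001
grip_force: 10.7
```

Run:
```python
from workcell import cams,telemetry
import cv2,numpy as np
S=cams.grab_frame("scene"); x,y=90,150
cv2.imwrite("pics/s4.png",cv2.convertScaleAbs(cv2.resize(S["frame"][y:y+110,x:x+100],None,fx=5,fy=5,interpolation=cv2.INTER_CUBIC),alpha=1.6)[:,:,::-1])
```

```text
(no output)
```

View pics/s4.png

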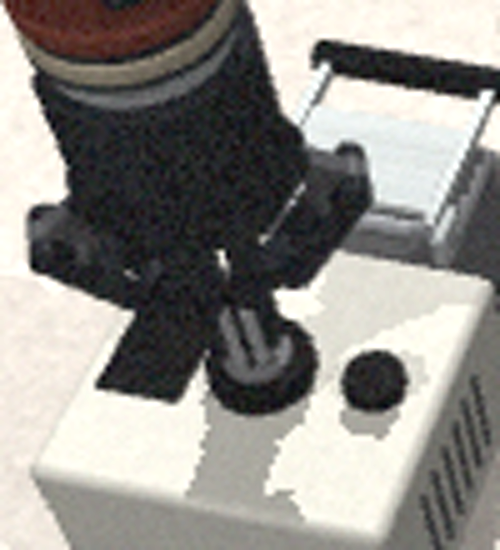

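The tips are centred on the cap inside the housing ((262,355) in the crop), and the spring curve ends hard at 21 N, so the button is bottomed. The lever is still down. I'll release and back off upward.

Call:
drive_tool --deltas '[[[0, 0, -0.3, 0, 0, 0], [0, 0, -0.8, 0, 0, 0], [0, 0, -1.5, 0, 0, 0], [0, 0, -2.0, 0, 0, 0], [0, 0, -2.0, 0, 0, 0]]]'

```text
clock: 8.22
eef_pos: [0.6552, -0.2262, 0.2504]
tool_rot: [3.075, 0.628, 0.008]
wrist_force: [0.2, -0.4, -1.1]
finger_gap: -0.0002
grip_force: 0.0
```

Run:
```python
from workcell import cams,telemetry
import cv2,numpy as np
S=cams.grab_frame("scene"); x,y=90,150
cv2.imwrite("pics/s5.png",cv2.convertScaleAbs(cv2.resize(S["frame"][y:y+110,x:x+100],None,fx=5,fy=5,interpolation=cv2.INTER_CUBIC),alpha=1.6)[:,:,::-1])
```

```text
(no output)
```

View pics/s5.png

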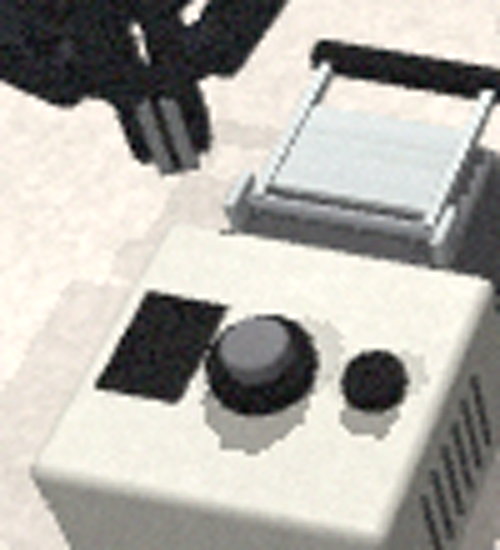

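The cap is out again ((255,343) in the crop), the lever is level and the tool is clear of everything. Handing in.

```bash
python3 -c "
from workcell import workorder
print(workorder.close_job())"
```

```text
the job is handed in; nothing more can be done
None
```

I lowered the wide pump's lever to its stop, then pressed its start button fully in and released it. The narrow pump was not touched, and I handed the job in at about 8 s; the hand-in call returned no verdict.

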